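# Gauge the heating blocks and pull the faulty one

### The job

Take the green-handled pin gauge out of its yellow stand and, keeping hold of it, push it upright as far as it will go into the bore of each of the three aluminium heating blocks, starting with the block on the robot's left and working along to the one on its right. Then put the gauge back fully home in its stand, and set any block that would not take the gauge up to its collar upright in the red reject tray. Leave the blocks that did take it standing where they are, and do not disturb the other things on the bench or tip any block over.

Things in the scene. Friction and masses are not known exactly. Their poses are not given: they have to be found in the camera images.
- gauge: go gauge, 118 mm long, 0.18 kg, upright, pin down in the stand. Origin: centre of the pin's lower end, z up. Steel pin 20 mm diameter, 45 mm long, its lowest 4 mm tapering to 15 mm; dark collar 36 mm diameter from 45 to 53 mm; green square handle 22 x 22 mm, sides along its x and y, from 53 to 118 mm
- stand: fixed yellow gauge stand, 70 x 70 mm, 60 mm tall, with a round hole of 27 mm, 50 mm deep, in the middle of its top. Origin: centre of the underside. Home, the gauge's collar rests on the top and the gauge's origin is 15 mm above the stand's origin. It is at one end of the row of blocks, the tray at the other
- reject_tray: fixed shallow red plastic reject tray, 150 (x) by 140 mm (y), walls 5 mm thick and 18 mm high, floor 5 mm thick. Origin: centre of the underside, z up
- block_a: one of three outwardly identical loose aluminium blocks in a row along y, shuffled; 60 (x) x 50 (y) x 65 mm tall, 0.4 kg; origin: underside centre. Upright 23 mm bore in the top's centre. Sound: 55 mm deep, takes the gauge to its collar (gauge origin 20 mm above block origin). Faulty: a ledge 18 mm down narrows it to 12 mm and stops the gauge (origin 47 mm above). Only gauging tells which
- block_b: one of three outwardly identical loose aluminium blocks in a row along y, shuffled; 60 (x) x 50 (y) x 65 mm tall, 0.4 kg; origin: underside centre. Upright 23 mm bore in the top's centre. Sound: 55 mm deep, takes the gauge to its collar (gauge origin 20 mm above block origin). Faulty: a ledge 18 mm down narrows it to 12 mm and stops the gauge (origin 47 mm above). Only gauging tells which
- block_c: one of three outwardly identical loose aluminium blocks in a row along y, shuffled; 60 (x) x 50 (y) x 65 mm tall, 0.4 kg; origin: underside centre. Upright 23 mm bore in the top's centre. Sound: 55 mm deep, takes the gauge to its collar (gauge origin 20 mm above block origin). Faulty: a ledge 18 mm down narrows it to 12 mm and stops the gauge (origin 47 mm above). Only gauging tells which
- bottle_tall: loose clear glass bottle with orange cap, 68 mm diameter, 150 mm tall (bystander, leave alone)
- bottle_amber: loose amber glass bottle with orange cap, 60 mm diameter, 130 mm tall (bystander, leave alone)
- jar: loose white plastic jar with blue lid, 56 mm diameter, 75 mm tall (bystander, leave alone)
- tube_rack: loose purple rack of small tubes, 75 x 110 mm, 57 mm tall (bystander, leave alone)
- timer: loose flat white bench timer, 50 x 65 mm, 16 mm thick, beyond the blocks (bystander, leave alone)
- spatula: loose spatula with black handle, 170 mm long, lying flat beyond the blocks; origin near its middle (bystander, leave alone)
There are look-alikes about, which are no part of the job. What is shaped like the block_c but pink is not meant. Of the things shaped like the reject_tray, the red one is meant.

How it is judged (in metres and radians):
On the way, in this order (a step that is already met when the one before it is completed fails the run):
1. the held gauge is pushed as far as it goes into the left block (((world y of block_a between 0.075 and 0.23 m and angle between block_a's own z axis and vertical below 0.1 rad and horizontal distance between gauge and block_a below 0.006 m and z of gauge in the frame of block_a between 0.005 and 0.024 m and contact force between the fingers and gauge above 0.5 N) or (world y of block_b between 0.075 and 0.23 m and angle between block_b's own z axis and vertical below 0.1 rad and horizontal distance between gauge and block_b below 0.006 m and z of gauge in the frame of block_b between 0.005 and 0.05 m and contact force between the fingers and gauge above 0.5 N) or (world y of block_c between 0.075 and 0.23 m and angle between block_c's own z axis and vertical below 0.1 rad and horizontal distance between gauge and block_c below 0.006 m and z of gauge in the frame of block_c between 0.005 and 0.024 m and contact force between the fingers and gauge above 0.5 N))), for 0.1 s.
2. the held gauge is pushed as far as it goes into the middle block (((world y of block_a between -0.07 and 0.07 m and angle between block_a's own z axis and vertical below 0.1 rad and horizontal distance between gauge and block_a below 0.006 m and z of gauge in the frame of block_a between 0.005 and 0.024 m and contact force between the fingers and gauge above 0.5 N) or (world y of block_b between -0.07 and 0.07 m and angle between block_b's own z axis and vertical below 0.1 rad and horizontal distance between gauge and block_b below 0.006 m and z of gauge in the frame of block_b between 0.005 and 0.05 m and contact force between the fingers and gauge above 0.5 N) or (world y of block_c between -0.07 and 0.07 m and angle between block_c's own z axis and vertical below 0.1 rad and horizontal distance between gauge and block_c below 0.006 m and z of gauge in the frame of block_c between 0.005 and 0.024 m and contact force between the fingers and gauge above 0.5 N))), for 0.1 s.
3. the held gauge is pushed as far as it goes into the right block (((world y of block_a between -0.23 and -0.075 m and angle between block_a's own z axis and vertical below 0.1 rad and horizontal distance between gauge and block_a below 0.006 m and z of gauge in the frame of block_a between 0.005 and 0.024 m and contact force between the fingers and gauge above 0.5 N) or (world y of block_b between -0.23 and -0.075 m and angle between block_b's own z axis and vertical below 0.1 rad and horizontal distance between gauge and block_b below 0.006 m and z of gauge in the frame of block_b between 0.005 and 0.05 m and contact force between the fingers and gauge above 0.5 N) or (world y of block_c between -0.23 and -0.075 m and angle between block_c's own z axis and vertical below 0.1 rad and horizontal distance between gauge and block_c below 0.006 m and z of gauge in the frame of block_c between 0.005 and 0.024 m and contact force between the fingers and gauge above 0.5 N))), for 0.1 s.
At the end, for the whole second after the job is handed in: The faulty block stands upright on the reject tray's floor, its centre within 55 mm of the tray's; the sound blocks stand upright within 50 mm of where they began; the gauge is upright in its stand, within 8 mm of its centre and 5 mm of fully home; all at rest (horizontal distance between block_b and reject_tray below 0.055 m and z of block_b in the frame of reject_tray below 0.012 m and angle between each of block_b, block_a, block_c, gauge's own z axis and vertical below 0.1 rad and linear speed of each of block_b, block_a, block_c, gauge below 0.02 m/s and distance of each of block_a, block_c from where it was at the start of the episode below 0.05 m and horizontal distance between gauge and stand below 0.008 m and z of gauge in the frame of stand below 0.02 m); the robot touches nothing.
It fails at once if a block is tipped over (angle between any of block_a, block_b, block_c's own z axis and vertical above 0.8 rad).
It fails at once if a bystander is shifted by more than 40 mm (distance of any of bottle_tall, bottle_amber, jar, tube_rack, timer, spatula from where it was at the start of the episode above 0.04 m).
It also fails if it takes over 64 s, if anything falls off the work surface, if the arm or the gripper's body presses on something with over 40 N, if the wrist force passes 120 N, or if a joint passes its speed limit or range.

### The arm

A 7-joint arm with a two-finger parallel gripper is mounted at the origin on the work surface. World frame = base frame: x ahead of the robot, y to its left, z up, the work surface at z = 0. Lengths are in m, angles in degrees, forces in N, time in s.
With the tool pointing down it reaches from about 0.375 to 0.925 m from the base axis. Payload 3.1 kg.
Tool frame: the origin (TCP) lies midway between the tips of the shut fingers; the grasp point (between the pads) lies 19 mm behind it (env.grip_depth is the distance from the TCP to the grasp point, in m); z points along the fingers, y is the line along which they close (so a half turn about z gives the same grasp; the last joint's range is limited). The gripper opens to 85 mm and grips with 20 to 120 N. Pads are 22 mm wide; open, the fingers measure 114 mm over their backs; the gripper's body (76 mm by 85 mm) begins 54 mm behind the grasp point. The pads swing forward as they close: fully open they stand 13 mm farther back than shut.
Start: joints at [62.177, 21.939, 2.515, 91.553, -1.026, 66.532, -2.859], TCP at [0.246, -0.602, 0.231] pointing down, gripper open.
Joint ranges: [-149.38, 149.38], [-23.57, 123.04], [-84.95, 90], [0, 143.3], [-89.99, 269.99], [3.08, 112.72], [-163.45, 163.45]. Speed limits (degrees/s): [159.86, 159.86, 180, 180, 180, 180, 180].

### API

Orientations are given as [roll, pitch, yaw] about the fixed x, y, z axes, in that order (R = Rz(yaw) Ry(pitch) Rx(roll)).
In Python, from bench import sensors, vision, ticket, env gives the robot as it stands.
- The arm moves only by the tool move_arm, never from a script. Its argument "deltas" is a list of rows, each a list of 7 numbers: the finger opening in mm, from 0 to 85.4, then the shift along the world's x, y, z in mm, then the turn, a rotation vector about the world's x, y, z in units of 6 degrees (1.0 is 6 degrees). In form: [[jaw, x, y, z, ax, ay, az], ...]. A call has 1 to 5 rows; each row shifts and turns the commanded pose from where the row before left it; what a row does not reach is not made up. A row lasts 1/12 s, in which the tool goes at most 41.7 mm and 7.16 degrees, less where a joint would pass 70% of its speed; a pose out of reach is approached as far as the arm can. A call with a gripper value outside its range is refused whole. The fingers move at their own pace and stop on an object; the grip force is fixed at half the most. Time passes only in rows, so rows that do not move let the fingers close. It gives the time, the measured TCP pose, the force, the opening and the grip force at its end, in the units of the state.
- sensors.observe(): the state, without advancing time (a new reading comes with each control period).
- vision.grab_frame(name): name is "side" or "top" or "wrist"; returns (picture, depth): 420x560x3 uint8, blue, green, red; 420x560 float32, m along the optical axis (not along the pixel's ray), 0 where there is no reading.
- vision.camera_model(name): a dict with "fovy" (degrees; the focal length in pixels is half the picture's height over the tangent of half this angle, whatever the lens; pixels are square), "cx", "cy" (the principal point, pixels), "rvec" (rotation vector, rad) and "tvec" (3), from world to camera coordinates, as OpenCV has them; the wrist camera has in their place "mount" (4x4, takes a point from camera to tool coordinates, whose origin is the TCP and whose axes are the flange's). Camera axes: x right, y down, z forward; pixel columns grow to the right and rows downward; lengths in m; the calibration is good to about 2 mm. A picture is of the moment at which its call begins: read the wrist's pose just before it. camera_model takes no time and is no camera call.
- ticket.close_job(): hands the job in; it is judged then, once.
The state is a dict: "time": time; "qpos": joint angles; "joint_vel": joint speeds; "joint_torque": joint torques, N m; "position": TCP position; "ee_rot": TCP orientation; "force": force on the tool from outside, world axes, zero at the start; "ft_torque": the same for the moment, N m; "gripper_width": finger opening in m; "gripper_force": force on a finger pad.
Only numpy, scipy, OpenCV 4.12 (cv2) and the standard library are available. Lean on these libraries where they do the work, as an engineer would, in place of code of your own. Each camera call takes 0.05 s, during which the arm holds its last target. There are 200 camera calls.

## Working session

There is one attempt and no reset: what is moved stays moved. The work goes in short steps, Python scripts to look and compute and a tool call to move; the robot and the scene stay as the last step left them, time stands still between calls to the robot, and variables do not carry over. Pictures are saved under pics/ and viewed, at most 10 in all, crops included, and the job is handed in when it is done.

Besides the shell and the picture viewer there is one more tool, called after "Emit:" in YAML: its name, and indented under it one key for each argument. move_arm: Moves the arm, as the interface text tells. Its arguments: {"type":"object","properties":{"deltas":{"type":"array"}},"required":["deltas"]}

```bash
ls; mkdir -p pics
cat > h.py <<'E'
import numpy as np, cv2
from bench import sensors, vision, ticket, env
from scipy.spatial.transform import Rotation as R
def cloud(name):
    s=sensors.observe(); im,d=vision.grab_frame(name); m=vision.camera_model(name)
    f=210/np.tan(np.radians(m["fovy"])/2)
    v,u=np.mgrid[0:420,0:560]
    P=np.dstack([(u-m["cx"])/f*d,(v-m["cy"])/f*d,d])
    if "mount" in m:
        M=np.array(m["mount"]); T=np.eye(4); 
        T[:3,:3]=R.from_euler('xyz',s["ee_rot"],degrees=True).as_matrix(); T[:3,3]=s["position"]
        A=T@M; W=P@A[:3,:3].T+A[:3,3]
    else:
        Rm=cv2.Rodrigues(np.array(m["rvec"],float))[0]; W=(P-np.ravel(m["tvec"]))@Rm
    W[d==0]=np.nan
    return im,d,W
E
python3 - <<'E'
from h import *
print(sensors.observe(), env.grip_depth)
for n in("top","side"):
    im,d,W=cloud(n); cv2.imwrite(f"pics/{n}0.png",im); np.save(n+"W.npy",W); np.save(n+"I.npy",im)
    print(vision.camera_model(n))
E
```

```text
pics
{'time': 0.0, 'qpos': array([62.17911054, 21.99337439,  2.51151101, 91.64873082, -1.02578236,
       66.53080348, -2.85921421]), 'joint_vel': array([ 0.03999238, -0.0735676 , -0.00797013,  0.00204473,  0.09608556,
       -0.0222289 ,  0.04482536]), 'joint_torque': array([ 1.53858741e-04, -4.33462787e+01,  1.02440234e+00, -2.49514300e+01,
        1.05022584e-02,  1.13820840e-02,  8.50574651e-06]), 'position': array([ 0.24542033, -0.60087615,  0.22987394]), 'ee_rot': array([-1.7984979e+02,  7.9630331e-03,  2.2221705e+01]), 'force': array([-0.83873371, -0.18632284, -0.3443689 ]), 'ft_torque': array([-0.0276445 , -0.03988103,  0.00326595]), 'gripper_force': 0.0, 'gripper_width': 0.08586557226996498} 0.0187
{'fovy': 46.256503077387364, 'cx': 272.72984803513276, 'cy': 216.63831030200294, 'rvec': array([ 2.22155009, -2.17566107,  0.11415726]), 'tvec': array([-0.02358649,  0.50419926,  0.96906943])}
{'fovy': 52.27973645235227, 'cx': 279.89001777961, 'cy': 204.45773793164506, 'rvec': array([ 0.82896314, -2.50911493,  1.15675758]), 'tvec': array([0.41605732, 0.23256771, 0.77742811])}
```

View pics/top0.png

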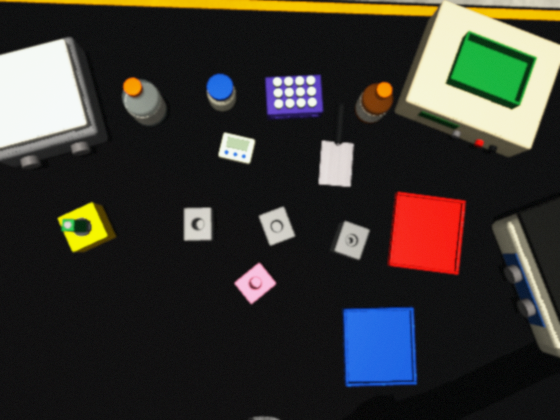

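View pics/side0.png

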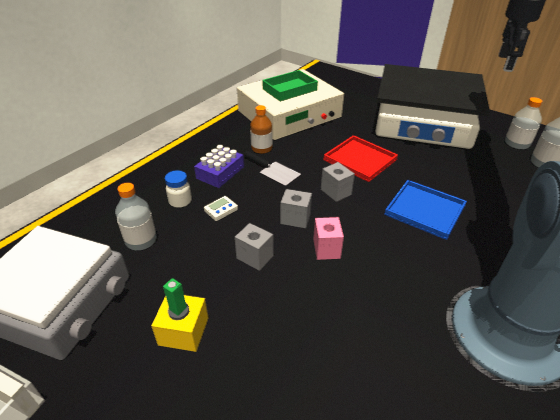

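The top view shows the stand with the gauge at (86,227), blocks at (198,224), (277,226) and (351,240), the pink decoy at (255,283), and the red tray at (427,233). The side view agrees. Next I'll work out poses.

Run:
```python
from h import *
W=np.load("topW.npy"); im=np.load("topI.npy").astype(int); S=np.load("sideW.npy")
v,u=np.mgrid[0:420,0:560]
def fit(name,c,r,z0,z1,W=W):
    m=(abs(u-c[0])<r)&(abs(v-c[1])<r)&(W[...,2]>z0)&(W[...,2]<z1)
    p=W[m]; b=cv2.minAreaRect((p[:,:2]*1000).astype(np.float32))
    print(name,m.sum(),"z",np.median(p[:,2]).round(4),"rect",np.round(b[0],1),np.round(b[1],1),round(b[2],1))
fit("stand",(86,227),35,.052,.066)
fit("handle",(75,225),30,.105,.13)
for c in((198,224),(277,226),(351,240)): fit("block",c,28,.055,.075)
fit("pink",(255,283),28,.055,.075)
fit("tray",(427,233),50,.010,.03)
fit("trayfloor",(427,233),25,-.01,.012)
# side cam
for n,(c,r,z0,z1) in {"handleS":((173,285),15,.112,.13),"standS":((180,315),35,.054,.066),"bL":((254,243),28,.058,.072),"bM":((296,207),25,.058,.072),"bR":((338,180),25,.058,.072)}.items(): fit(n,c,r,z0,z1,S)
for n,c in(("timer",(237,148)),("spat",(337,163))): fit(n,c,25,.003,.03)
```

```text
stand 1036 z 0.0603 rect [474.9 349.7] [71.  71.1] 26.3
handle 78 z 0.1163 rect [474.7 348.4] [21.9 20.1] 0.4
block 753 z 0.0653 rect [485.  132.4] [59.7 50. ] 1.7
block 718 z 0.0654 rect [484.7 -18.7] [60.2 50.1] 22.0
block 741 z 0.0652 rect [ 460.3 -163.2] [50.4 60.2] 71.4
pink 736 z 0.0654 rect [374.9  20.2] [50.1 60.1] 40.2
tray 875 z 0.0174 rect [ 479.6 -326.3] [141.6 150. ] 83.9
trayfloor 2396 z 0.0054 rect [ 479.2 -331.2] [ 98.9 103.7] 1.1
handleS 131 z 0.1212 rect [470.7 355.6] [29.1 15.7] 49.4
standS 1057 z 0.0599 rect [476.5 350.8] [71.2 71.9] 26.5
bL 559 z 0.0647 rect [487.2 133.5] [61.7 53.3] 2.4
bM 492 z 0.0647 rect [457.5  10.2] [ 74.  149.9] 47.3
bR 352 z 0.0647 rect [ 463.4 -161.7] [53.6 64.3] 72.3
timer 906 z 0.0162 rect [645.6  62.7] [100.4  98.5] 1.2
spat 844 z 0.0043 rect [ 619.2 -144.1] [100.3  99.7] 0.6
```

Run:
```python
from h import *
v,u=np.mgrid[0:420,0:560]
for n,c,r in(("top",(75,225),22),("side",(174,290),30)):
    W=np.load(n+"W.npy");im=np.load(n+"I.npy").astype(int)
    g=(im[...,1]>im[...,2]+30)&(im[...,1]>im[...,0]+30)&(abs(u-c[0])<r)&(abs(v-c[1])<r)
    print(n,g.sum(),np.nanpercentile(W[g][:,2],[2,25,50,75,98]).round(4))
    m=g&(W[...,2]>(.129)); p=W[m]
    print(m.sum(),cv2.minAreaRect((p[:,:2]*1000).astype(np.float32)) if m.sum() else 0, p.mean(0) if m.sum() else 0)
    m=g&(W[...,2]>.075)&(W[...,2]<.127); p=W[m]
    print(m.sum(),cv2.minAreaRect((p[:,:2]*1000).astype(np.float32)), p.mean(0))
W=np.load("topW.npy"); m=(W[...,0]>.2)&(W[...,0]<.7)&(W[...,1]<-.4); print("right equip max z",np.nanmax(W[m][:,2]), )
```

```text
top 158 [0.0008 0.1298 0.1325 0.134  0.1365]
123 ((474.4825439453125, 349.0439758300781), (19.45866584777832, 20.764440536499023), 1.0327181816101074) [0.47444654 0.34860646 0.13322694]
20 ((468.0824890136719, 344.5564880371094), (12.542523384094238, 26.195531845092773), 43.32929611206055) [0.46934001 0.34470837 0.11960786]
side 522 [0.0707 0.0913 0.1113 0.1291 0.1341]
132 ((476.5279846191406, 351.2969970703125), (23.516016006469727, 22.410125732421875), 4.920365810394287) [0.47476351 0.35234762 0.13244542]
340 ((470.13372802734375, 356.0142822265625), (28.63206672668457, 15.083094596862793), 47.9541015625) [0.46897224 0.35483333 0.10191099]
right equip max z 0.1296808714705812
```

Emit:
move_arm:
  deltas:
    - [85, 10, 30, 20, 0, 0, 0]
    - [85, 10, 35, 20, 0, 0, 0]
    - [85, 10, 35, 10, 0, 0, 0]
    - [85, 10, 35, 0, 0, 0, 0]
    - [85, 10, 35, 0, 0, 0, 0]

```text
time: 0.52
position: [0.2963, -0.4304, 0.2819]
ee_rot: [179.9, -0.0, 22.2]
force: [-0.1, 0.4, -0.8]
gripper_width: 0.0848
gripper_force: 0.0
```

Emit:
move_arm:
  deltas:
    - [85, 20, 36, 0, 0, 0, -0.3]
    - [85, 20, 36, 0, 0, 0, -0.3]
    - [85, 20, 36, 0, 0, 0, -0.3]
    - [85, 20, 36, 0, 0, 0, -0.3]
    - [85, 20, 36, 0, 0, 0, -0.3]

```text
time: 0.93
position: [0.3959, -0.2497, 0.281]
ee_rot: [-180.0, 0.0, 13.1]
force: [-0.2, -0.1, 0.7]
gripper_width: 0.0851
gripper_force: 0.0
```

Emit:
move_arm:
  deltas:
    - [85, 15, 38, 0, 0, 0, -0.3]
    - [85, 10, 38, 0, 0, 0, -0.3]
    - [85, 10, 38, 0, 0, 0, -0.3]
    - [85, 0, 38, 0, 0, 0, -0.3]
    - [85, 0, 38, 0, 0, 0, -0.3]

```text
time: 1.35
position: [0.4306, -0.0596, 0.2809]
ee_rot: [-180.0, 0.0, 4.2]
force: [-0.1, 0.5, -0.8]
gripper_width: 0.0853
gripper_force: 0.0
```

Emit:
move_arm:
  deltas:
    - [85, 5, 38, 0, 0, 0, -0.1]
    - [85, 5, 38, 0, 0, 0, -0.1]
    - [85, 0, 38, 0, 0, 0, -0.1]
    - [85, 0, 38, 0, 0, 0, 0]
    - [85, 0, 38, 0, 0, 0, 0]

```text
time: 1.77
position: [0.4401, 0.1299, 0.281]
ee_rot: [180.0, 0.0, 2.4]
force: [0.8, -0.2, -0.7]
gripper_width: 0.0849
gripper_force: 0.0
```

Emit:
move_arm:
  deltas:
    - [85, 0, 38, 0, 0, 0, 0]
    - [85, 0, 38, 0, 0, 0, 0]
    - [85, 0, 38, 0, 0, 0, 0]
    - [85, 0, 30, 0, 0, 0, 0]
    - [85, 0, 20, 0, 0, 0, 0]

```text
time: 2.18
position: [0.4393, 0.2962, 0.2811]
ee_rot: [-179.9, 0.0, 2.7]
force: [0.1, -0.2, -0.1]
gripper_width: 0.085
gripper_force: 0.0
```

Run:
```python
from h import *
print(sensors.observe()["position"])
im,d,W=cloud("wrist"); cv2.imwrite("pics/w0.png",im); np.save("w0.npy",W); np.save("w0i.npy",im)
```

```text
[0.43926034 0.29619772 0.28113287]
```

View pics/w0.png

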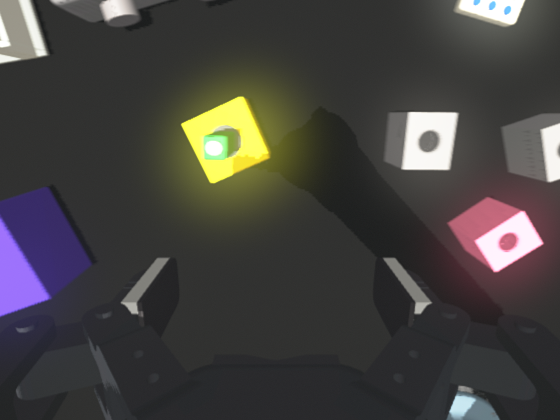

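The wrist view shows the handle at (214,147) on the stand, the left block at (430,140), the pink decoy at (508,243), and a purple thing at (30,250).

```bash
cat >> h.py <<'E'
v,u=np.mgrid[0:420,0:560]
def rect(W,m):
    p=W[m]; b=cv2.minAreaRect((p[:,:2]*1000).astype(np.float32)); return m.sum(),np.median(p[:,2]).round(4),np.round(b[0],1),np.round(b[1],1),round(b[2],1)
E
python3 - <<'E'
from h import *
W=np.load("w0.npy"); z=W[...,2]
b=lambda c,r:(abs(u-c[0])<r)&(abs(v-c[1])<r)
print("handle",rect(W,b((214,147),18)&(z>.127)))
print("stand",rect(W,b((226,140),50)&(z>.054)&(z<.066)))
print("L",rect(W,b((430,140),40)&(z>.059)&(z<.072)))
q=b((40,270),60)&(z>.02)&(v>185); print("purple",np.nanpercentile(W[q],[2,50,98],axis=0))
E
```

```text
handle (np.int64(629), np.float64(0.1324), array([476.3, 349.8]), array([21.9, 21.9]), 2.1)
stand (np.int64(3097), np.float64(0.0594), array([476.5, 349.9]), array([70.1, 70.3]), 26.5)
L (np.int64(2453), np.float64(0.0643), array([487. , 132.2]), array([59.9, 51.2]), 2.4)
purple [[0.28022242 0.3474224  0.02375078]
 [0.33852593 0.56847555 0.08781814]
 [0.44992376 0.59941726 0.34590697]]
```

Emit:
move_arm:
  deltas:
    - [85, 20, 30, 0, 0, 0, -0.1]
    - [85, 17, 24, 0, 0, 0, 0]
    - [85, 0, 0, -35, 0, 0, 0]
    - [85, 0, 0, -35, 0, 0, 0]
    - [85, 0, 0, -30, 0, 0, 0]

```text
time: 2.65
position: [0.4776, 0.346, 0.1791]
ee_rot: [180.0, 0.1, 1.8]
force: [-0.2, -0.6, -1.3]
gripper_width: 0.0849
gripper_force: 0.0
```

Emit:
move_arm:
  deltas:
    - [85, 0, 0, 0, 0, 0, 0]
    - [85, 0, 0, 0, 0, 0, 0]

```text
time: 2.82
position: [0.4766, 0.3446, 0.1792]
ee_rot: [179.8, 0.3, 1.8]
force: [-0.1, -0.2, 0.3]
gripper_width: 0.0852
gripper_force: 0.0
```

Emit:
move_arm:
  deltas:
    - [85, 0, 5, -20, 0, 0, 0]
    - [85, 0, 0, -25, 0, 0, 0]
    - [85, 0, 0, -25, 0, 0, 0]
    - [85, 0, 0, -23, 0, 0, 0]
    - [85, 0, 0, 0, 0, 0, 0]

```text
time: 3.23
position: [0.477, 0.3495, 0.0864]
ee_rot: [179.8, 0.2, 1.8]
force: [-0.3, -1.0, -1.5]
gripper_width: 0.0849
gripper_force: 0.0
```

Emit:
move_arm:
  deltas:
    - [15, 0, 0, 0, 0, 0, 0]
    - [15, 0, 0, 0, 0, 0, 0]
    - [15, 0, 0, 0, 0, 0, 0]
    - [15, 0, 0, 0, 0, 0, 0]
    - [15, 0, 0, 0, 0, 0, 0]

```text
time: 3.65
position: [0.4788, 0.352, 0.09]
ee_rot: [-179.9, -0.1, 1.8]
force: [0.4, -1.0, -0.7]
gripper_width: 0.0251
gripper_force: 0.0
```

Emit:
move_arm:
  deltas:
    - [15, 0, 0, 0, 0, 0, 0]
    - [15, 0, 0, 0, 0, 0, 0]
    - [15, 0, 0, 0, 0, 0, 0]

```text
time: 3.9
position: [0.4787, 0.3518, 0.0898]
ee_rot: [-180.0, -0.1, 1.8]
force: [-0.8, -1.1, 6.4]
gripper_width: 0.0214
gripper_force: 58.7
```

Emit:
move_arm:
  deltas:
    - [15, 0, 0, 15, 0, 0, 0]
    - [15, 0, 0, 20, 0, 0, 0]
    - [15, 0, 0, 25, 0, 0, 0]
    - [15, 0, 0, 25, 0, 0, 0]
    - [15, 0, 0, 15, 0, 0, 0]

```text
time: 4.32
position: [0.4782, 0.3522, 0.1913]
ee_rot: [-179.9, -0.1, 1.8]
force: [0.3, 0.3, -0.5]
gripper_width: 0.0215
gripper_force: 58.9
```

Emit:
move_arm:
  deltas:
    - [15, 0, -25, 0, 0, 0, 0]
    - [15, 2, -30, 0, 0, 0, 0]
    - [15, 2, -30, 0, 0, 0, 0]
    - [15, 2, -25, 0, 0, 0, 0]
    - [15, 2, 0, 0, 0, 0, 0]

```text
time: 4.73
position: [0.4865, 0.2331, 0.1874]
ee_rot: [179.6, 0.1, 1.3]
force: [0.8, -2.3, -2.2]
gripper_width: 0.0211
gripper_force: 59.3
```

Run:
```python
from h import *
s=sensors.observe();print(s["position"],s["ee_rot"],s["gripper_width"])
I=[]
for n in("wrist","side","top"):
    im,d,W=cloud(n); np.save(n+"1.npy",W); np.save(n+"1i.npy",im); I.append(im)
cv2.imwrite("pics/c1.png",np.hstack([I[0][:, :],I[1]])[::1,::1] if 0 else cv2.resize(np.hstack(I[:2]),(800,300)))
```

```text
[0.48647608 0.23312934 0.18735114] [1.79569917e+02 1.10656225e-01 1.34495235e+00] 0.021127739110823576
```

View pics/c1.png

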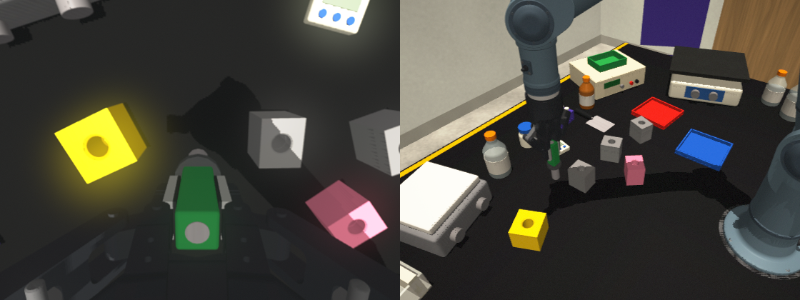

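The wrist view shows the handle between the pads, its front face at about (195,195) and its top at (197,232) in the half-size view. The side view shows the gauge hanging upright. Next I'll get its pose in world coordinates from both cameras.

```bash
cat >> h.py <<'E'
def green(W,im):
    im=im.astype(int); return (im[...,1]>im[...,2]+30)&(im[...,1]>im[...,0]+30)&(W[...,0]<.56)&(W[...,2]>.08)&(W[...,2]<.3)
def bore(W,im,c,r=45,zt=.065):
    # block top rectangle
    m=(np.hypot(W[...,0]-c[0],W[...,1]-c[1])<.045)&(abs(W[...,2]-zt)<.006)
    return rect(W,m)
E
python3 - <<'E'
from h import *
s=sensors.observe(); p0=s["position"]
W=np.load("wrist1.npy"); im=np.load("wrist1i.npy"); g=green(W,im); P=W[g]
print("zpct",np.percentile(P[:,2],[1,50,99]).round(4))
mid=P[(P[:,2]<np.percentile(P[:,2],99)-.01)]
print("front x by z"); 
for a in np.arange(.14,.21,.01):
    q=mid[(abs(mid[:,2]-a)<.005)]
    if len(q)>20: print(round(a,3),len(q),np.percentile(q[:,0],[5,50,95]).round(4),np.percentile(q[:,1],[1,50,99]).round(4))
top=g&(W[...,2]>np.percentile(P[:,2],99)-.006)
print("top",rect(W,top))
W=np.load("side1.npy"); im=np.load("side1i.npy"); g=green(W,im)&(np.hypot(W[...,0]-.486,W[...,1]-.233)<.05); P=W[g]
print("side",np.percentile(P,[2,50,98],axis=0).round(4))
m=(np.hypot(W[...,0]-.486,W[...,1]-.233)<.04)&(W[...,2]>.08)&(W[...,2]<.165)
P=W[m]
for a in np.arange(.08,.165,.005):
    q=P[abs(P[:,2]-a)<.0025]
    if len(q)>5: print(round(a,3),len(q),q.mean(0).round(4),np.ptp(q[:,:2],axis=0).round(4))
W=np.load("wrist1.npy"); print(bore(W,0,(.487,.132)),bore(W,0,(.476,.35),zt=.06))
E
```

```text
zpct [0.1695 0.2251 0.2311]
front x by z
0.17 217 [0.4947 0.4952 0.4956] [0.2215 0.2315 0.2421]
0.18 320 [0.4947 0.4952 0.4957] [0.2217 0.2321 0.2422]
0.19 406 [0.4948 0.4953 0.4958] [0.2221 0.2322 0.2424]
0.2 478 [0.4947 0.4953 0.4958] [0.2222 0.2327 0.2426]
top (np.int64(2781), np.float64(0.2297), array([484.9, 232.2]), array([22.9, 22.1]), 0.8)
side [[0.4729 0.2245 0.1692]
 [0.4743 0.2383 0.2005]
 [0.4886 0.2475 0.2317]]
0.12 21 [0.479  0.2409 0.1206] [0.0139 0.0141]
0.125 21 [0.4795 0.2414 0.1255] [0.0133 0.0152]
0.13 20 [0.4784 0.2405 0.1303] [0.0129 0.0151]
0.135 22 [0.4788 0.2412 0.135 ] [0.0169 0.0129]
0.14 22 [0.4791 0.241  0.1402] [0.0145 0.0142]
0.145 20 [0.4793 0.2412 0.1447] [0.0125 0.0138]
0.15 11 [0.4775 0.2413 0.1489] [0.0121 0.0105]
0.16 37 [0.4748 0.2455 0.1604] [0.0254 0.0271]
(np.int64(3836), np.float64(0.0643), array([487. , 131.8]), array([60.4, 51.5]), 2.4) (np.int64(5924), np.float64(0.0593), array([476.4, 349.9]), array([70. , 71.6]), 26.6)
```

Emit:
move_arm:
  deltas:
    - [15, 1, -20, 0, 0, 0, 0]
    - [15, 1, -30, 0, 0, 0, 0]
    - [15, 0, -30, 0, 0, 0, 0]
    - [15, 0, -20, 0, 0, 0, 0]
    - [15, 0, 0, 0, 0, 0, 0]

```text
time: 5.3
position: [0.4878, 0.137, 0.1878]
ee_rot: [179.8, 0.1, 1.6]
force: [-0.1, -0.8, -1.7]
gripper_width: 0.0213
gripper_force: 59.2
```

```bash
cat > look.py <<'E'
import sys
from h import *
c=[float(a) for a in sys.argv[1:3]]; zt=float(sys.argv[3]) if len(sys.argv)>3 else .065
s=sensors.observe(); im,d,W=cloud("wrist"); g=green(W,im)
P=W[g]; t=np.percentile(P[:,2],99); b=rect(W,g&(W[...,2]>t-.006)); f=P[(P[:,2]<t-.02)&(P[:,2]>t-.055)]
print("t",s["time"],"tcp",s["position"].round(4),s["ee_rot"].round(2),"F",s["force"].round(1))
print("gauge top",b,"face x",np.median(f[:,0]).round(4),"y",np.percentile(f[:,1],[1,99]).mean().round(4))
r=bore(W,0,c,zt=zt); print("block",r); print("gauge->block mm", np.round(np.array(r[2])-np.array(b[2]),1), "origin z", b[1]-.118)
E
python3 look.py .487 .132
```

```text
t 5.3 tcp [0.4878 0.137  0.1878] [1.7981e+02 8.0000e-02 1.5600e+00] F [-0.1 -0.8 -1.7]
gauge top (np.int64(2795), np.float64(0.2302), array([486.3, 136.1]), array([22.8, 22. ]), 2.0) face x 0.4966 y 0.1361
block (np.int64(2781), np.float64(0.0644), array([487.1, 132. ]), array([59.9, 50.1]), 2.4)
gauge->block mm [ 0.8 -4.1] origin z 0.1122
```

Emit:
move_arm:
  deltas:
    - [15, 1.2, -4.1, 0, 0, 0, 0]
    - [15, 0, 0, -15, 0, 0, 0]
    - [15, 0, 0, -15, 0, 0, 0]
    - [15, 0, 0, -8, 0, 0, 0]
    - [15, 0, 0, 0, 0, 0, 0]

```text
time: 5.77
position: [0.487, 0.1388, 0.1485]
ee_rot: [-180.0, 0.2, 2.0]
force: [-0.8, -0.1, -1.7]
gripper_width: 0.0213
gripper_force: 59.4
```

```bash
python3 look.py .487 .132
```

```text
t 5.7667 tcp [0.487  0.1388 0.1485] [-179.96    0.24    2.03] F [-0.8 -0.1 -1.7]
gauge top (np.int64(2810), np.float64(0.1909), array([485.6, 137.7]), array([22.5, 22.1]), 2.4) face x 0.4958 y 0.1379
block (np.int64(3239), np.float64(0.0644), array([487.1, 131.9]), array([60.1, 50.2]), 2.3)
gauge->block mm [ 1.5 -5.8] origin z 0.07289999999999999
```

Emit:
move_arm:
  deltas:
    - [15, 0, 0, 0, 0, 0, 0]
    - [15, 1.5, -5.8, 0, 0, 0, 0]

```text
time: 5.98
position: [0.4909, 0.1338, 0.1513]
ee_rot: [-179.9, -0.1, 2.0]
force: [-0.8, 0.6, -1.2]
gripper_width: 0.0211
gripper_force: 59.4
```

Emit:
move_arm:
  deltas:
    - [15, 0, 0, 0, 0, 0, 0]

```text
time: 6.07
position: [0.4916, 0.1305, 0.1511]
ee_rot: [180.0, -0.1, 1.8]
force: [-0.2, -0.0, -1.4]
gripper_width: 0.0211
gripper_force: 59.4
```

Emit:
move_arm:
  deltas:
    - [15, 0, 0, 0, 0, 0, 0]
    - [15, 0, 0, 0, 0, 0, 0]

```text
time: 6.23
position: [0.491, 0.1311, 0.1508]
ee_rot: [-180.0, -0.1, 1.8]
force: [-0.6, 1.0, -2.8]
gripper_width: 0.0211
gripper_force: 59.4
```

```bash
python3 look.py .487 .132
```

```text
t 6.2333 tcp [0.491  0.1311 0.1508] [-1.80e+02 -6.00e-02  1.77e+00] F [-0.6  1.  -2.8]
gauge top (np.int64(2822), np.float64(0.1931), array([489.3, 130.2]), array([22.5, 22.2]), 1.8) face x 0.4997 y 0.1302
block (np.int64(2944), np.float64(0.0644), array([491.6, 132.2]), array([50.9, 50.3]), 2.2)
gauge->block mm [2.3 2. ] origin z 0.0751
```

Emit:
move_arm:
  deltas:
    - [15, -2, 1.8, 0, 0, 0, 0]
    - [15, 0, 0, 0, 0, 0, 0]
    - [15, 0, 0, 0, 0, 0, 0]

```text
time: 6.53
position: [0.4883, 0.1335, 0.1503]
ee_rot: [-180.0, -0.0, 1.9]
force: [0.3, -0.7, -2.1]
gripper_width: 0.0217
gripper_force: 59.4
```

Emit:
move_arm:
  deltas:
    - [15, 0, 0, 0, 0, 0, 0]
    - [15, 0, 0, 0, 0, 0, 0]

```text
time: 6.7
position: [0.4885, 0.1332, 0.1503]
ee_rot: [180.0, -0.0, 1.8]
force: [-0.6, 0.4, -1.7]
gripper_width: 0.0218
gripper_force: 59.4
```

Emit:
move_arm:
  deltas:
    - [15, 0, 0, -5, 0, 0, 0]
    - [15, 0, 0, -5, 0, 0, 0]
    - [15, 0, 0, -4, 0, 0, 0]
    - [15, 0, 0, -3, 0, 0, 0]
    - [15, 0, 0, 0, 0, 0, 0]

```text
time: 7.12
position: [0.4878, 0.133, 0.1321]
ee_rot: [180.0, 0.1, 1.8]
force: [-0.2, -1.0, -2.3]
gripper_width: 0.0212
gripper_force: 59.4
```

Emit:
move_arm:
  deltas:
    - [15, 0, 0, -4, 0, 0, 0]
    - [15, 0, 0, -4, 0, 0, 0]
    - [15, 0, 0, -4, 0, 0, 0]
    - [15, 0, 0, -4, 0, 0, 0]
    - [15, 0, 0, 0, 0, 0, 0]

```text
time: 7.53
position: [0.4878, 0.1329, 0.1162]
ee_rot: [180.0, 0.1, 1.8]
force: [-0.3, 0.0, -1.6]
gripper_width: 0.0216
gripper_force: 59.4
```

Emit:
move_arm:
  deltas:
    - [15, 0, 0, -5, 0, 0, 0]
    - [15, 0, 0, -5, 0, 0, 0]
    - [15, 0, 0, -4, 0, 0, 0]
    - [15, 0, 0, -3, 0, 0, 0]
    - [15, 0, 0, 0, 0, 0, 0]

```text
time: 7.95
position: [0.4878, 0.133, 0.0994]
ee_rot: [180.0, 0.1, 1.8]
force: [0.3, -0.2, -1.6]
gripper_width: 0.0211
gripper_force: 59.4
```

Emit:
move_arm:
  deltas:
    - [15, 0, 0, -2, 0, 0, 0]
    - [15, 0, 0, -1, 0, 0, 0]
    - [15, 0, 0, -1, 0, 0, 0]
    - [15, 0, 0, 0, 0, 0, 0]

```text
time: 8.28
position: [0.4885, 0.1331, 0.0962]
ee_rot: [180.0, 0.0, 1.8]
force: [-0.8, 0.7, -1.1]
gripper_width: 0.0212
gripper_force: 59.4
```

Emit:
move_arm:
  deltas:
    - [15, 0, 0, -1, 0, 0, 0]
    - [15, 0, 0, -1, 0, 0, 0]
    - [15, 0, 0, 0, 0, 0, 0]

```text
time: 8.53
position: [0.4888, 0.1332, 0.0948]
ee_rot: [180.0, -0.0, 1.8]
force: [-1.3, -0.4, 2.1]
gripper_width: 0.0214
gripper_force: 59.7
```

Emit:
move_arm:
  deltas:
    - [15, 0, 0, 8, 0, 0, 0]
    - [15, 0, 0, 12, 0, 0, 0]
    - [15, 0, 0, 15, 0, 0, 0]
    - [15, 0, 0, 15, 0, 0, 0]
    - [15, 0, 0, 15, 0, 0, 0]

```text
time: 8.95
position: [0.4885, 0.1334, 0.1608]
ee_rot: [-180.0, -0.0, 1.8]
force: [-0.2, -0.7, -1.1]
gripper_width: 0.0213
gripper_force: 59.4
```

Emit:
move_arm:
  deltas:
    - [15, 0, 0, 10, 0, 0, 0]
    - [15, 0, -15, 5, 0, 0, 0]
    - [15, 0, -22, 0, 0, 0, 0]
    - [15, 0, -25, 0, 0, 0, 0]
    - [15, 0, -25, 0, 0, 0, 0]

```text
time: 9.37
position: [0.4885, 0.0458, 0.1752]
ee_rot: [180.0, -0.1, 1.9]
force: [1.4, -0.2, -1.8]
gripper_width: 0.0211
gripper_force: 59.4
```

Emit:
move_arm:
  deltas:
    - [15, 0, -25, 0, 0, 0, 0]
    - [15, 0, -22, 0, 0, 0, 0]
    - [15, 0, -15, 0, 0, 0, 0]
    - [15, 0, 0, 0, 0, 0, 0]
    - [15, 0, 0, 0, 0, 0, 0]

```text
time: 9.78
position: [0.4885, -0.0165, 0.1746]
ee_rot: [-180.0, -0.0, 1.7]
force: [0.5, -0.2, -1.1]
gripper_width: 0.0212
gripper_force: 59.2
```

```bash
python3 look.py .4865 -.019
```

```text
t 9.7833 tcp [ 0.4885 -0.0165  0.1746] [-1.7999e+02 -1.0000e-02  1.6700e+00] F [ 0.5 -0.2 -1.1]
gauge top (np.int64(2767), np.float64(0.2171), array([486.8, -17.6]), array([22.7, 21.8]), 0.6) face x 0.4972 y -0.0174
block (np.int64(2911), np.float64(0.0643), array([486.2, -19. ]), array([60.7, 50.1]), 22.0)
gauge->block mm [-0.6 -1.4] origin z 0.0991
```

Emit:
move_arm:
  deltas:
    - [15, 0, -1.4, 0, 0, 0, 0]
    - [15, 0, 0, -8, 0, 0, 0]
    - [15, 0, 0, -10, 0, 0, 0]
    - [15, 0, 0, -5, 0, 0, 0]
    - [15, 0, 0, 0, 0, 0, 0]

```text
time: 10.25
position: [0.4866, -0.0166, 0.149]
ee_rot: [-179.9, 0.3, 1.9]
force: [0.1, -0.3, -2.4]
gripper_width: 0.0215
gripper_force: 59.2
```

Emit:
move_arm:
  deltas:
    - [15, 0, 0, 0, 0, 0, 0]

```text
time: 10.33
position: [0.4877, -0.0168, 0.1502]
ee_rot: [-180.0, 0.1, 1.9]
force: [0.1, -0.4, -1.9]
gripper_width: 0.0212
gripper_force: 59.2
```

Emit:
move_arm:
  deltas:
    - [15, 0, 0, 0, 0, 0, 0]
    - [15, 0.4, -1.3, 0, 0, 0, 0]
    - [15, 0, 0, 0, 0, 0, 0]
    - [15, 0, 0, 0, 0, 0, 0]

```text
time: 10.67
position: [0.4892, -0.0187, 0.1516]
ee_rot: [180.0, -0.0, 1.8]
force: [0.0, -0.3, -1.0]
gripper_width: 0.0213
gripper_force: 59.2
```

Within about 1 mm; going down.

Emit:
move_arm:
  deltas:
    - [15, -0.8, 0.4, -5, 0, 0, 0]
    - [15, 0, 0, -5, 0, 0, 0]
    - [15, 0, 0, -4, 0, 0, 0]
    - [15, 0, 0, -4, 0, 0, 0]
    - [15, 0, 0, 0, 0, 0, 0]

```text
time: 11.08
position: [0.4874, -0.0181, 0.1321]
ee_rot: [-180.0, 0.1, 1.8]
force: [0.7, 0.6, -1.8]
gripper_width: 0.0212
gripper_force: 59.3
```

Emit:
move_arm:
  deltas:
    - [15, 0, 0, -3, 0, 0, 0]
    - [15, 0, 0, -3, 0, 0, 0]
    - [15, 0, 0, -2, 0, 0, 0]
    - [15, 0, 0, 0, 0, 0, 0]

```text
time: 11.42
position: [0.4877, -0.0181, 0.1247]
ee_rot: [-180.0, 0.1, 1.8]
force: [-0.2, 0.2, -2.9]
gripper_width: 0.0211
gripper_force: 59.3
```

Ledge contact is expected at TCP ≈0.122.

Emit:
move_arm:
  deltas:
    - [15, 0, 0, -2, 0, 0, 0]
    - [15, 0, 0, -1.5, 0, 0, 0]
    - [15, 0, 0, -1, 0, 0, 0]
    - [15, 0, 0, -1, 0, 0, 0]
    - [15, 0, 0, 0, 0, 0, 0]

```text
time: 11.83
position: [0.4879, -0.0181, 0.1196]
ee_rot: [-180.0, 0.0, 1.8]
force: [0.1, -0.3, -2.2]
gripper_width: 0.0213
gripper_force: 59.3
```

Emit:
move_arm:
  deltas:
    - [15, 0, 0, -4, 0, 0, 0]
    - [15, 0, 0, -5, 0, 0, 0]
    - [15, 0, 0, -5, 0, 0, 0]
    - [15, 0, 0, -4, 0, 0, 0]
    - [15, 0, 0, 0, 0, 0, 0]

```text
time: 12.25
position: [0.4874, -0.0181, 0.1006]
ee_rot: [-180.0, 0.1, 1.8]
force: [0.3, -0.1, -1.4]
gripper_width: 0.0212
gripper_force: 59.3
```

Emit:
move_arm:
  deltas:
    - [15, 0, 0, -3, 0, 0, 0]
    - [15, 0, 0, -2, 0, 0, 0]
    - [15, 0, 0, -1.5, 0, 0, 0]
    - [15, 0, 0, -1, 0, 0, 0]
    - [15, 0, 0, 0, 0, 0, 0]

```text
time: 12.67
position: [0.4881, -0.0181, 0.0948]
ee_rot: [180.0, 0.0, 1.8]
force: [-1.7, -0.3, 4.1]
gripper_width: 0.0213
gripper_force: 59.8
```

Emit:
move_arm:
  deltas:
    - [15, 0, 0, 8, 0, 0, 0]
    - [15, 0, 0, 12, 0, 0, 0]
    - [15, 0, 0, 15, 0, 0, 0]
    - [15, 0, 0, 15, 0, 0, 0]
    - [15, 0, 0, 15, 0, 0, 0]

```text
time: 13.08
position: [0.4883, -0.018, 0.1609]
ee_rot: [180.0, -0.0, 1.8]
force: [1.0, -0.3, -1.7]
gripper_width: 0.0214
gripper_force: 59.4
```

Emit:
move_arm:
  deltas:
    - [15, 0, 0, 10, 0, 0, 0]
    - [15, -2, -15, 5, 0, 0, 0]
    - [15, -4, -22, 0, 0, 0, 0]
    - [15, -4, -25, 0, 0, 0, 0]
    - [15, -4, -25, 0, 0, 0, 0]

```text
time: 13.5
position: [0.4742, -0.1056, 0.1753]
ee_rot: [180.0, -0.1, 1.9]
force: [0.7, 0.5, -2.1]
gripper_width: 0.021
gripper_force: 59.4
```

Emit:
move_arm:
  deltas:
    - [15, -4, -24, 0, 0, 0, 0]
    - [15, -4, -18, 0, 0, 0, 0]
    - [15, -2, -12, 0, 0, 0, 0]
    - [15, 0, 0, 0, 0, 0, 0]
    - [15, 0, 0, 0, 0, 0, 0]

```text
time: 13.92
position: [0.4642, -0.159, 0.1745]
ee_rot: [-180.0, -0.0, 1.7]
force: [-0.6, 0.3, -0.9]
gripper_width: 0.0212
gripper_force: 59.2
```

```bash
python3 look.py .462 -.1635
```

```text
t 13.9167 tcp [ 0.4642 -0.159   0.1745] [-1.7997e+02 -3.0000e-02  1.7500e+00] F [-0.6  0.3 -0.9]
gauge top (np.int64(2784), np.float64(0.2169), array([ 462.6, -160. ]), array([22.8, 22. ]), 1.6) face x 0.473 y -0.1598
block (np.int64(2870), np.float64(0.0644), array([ 462.1, -163.8]), array([50.3, 60.3]), 71.7)
gauge->block mm [-0.5 -3.8] origin z 0.09890000000000002
```

Emit:
move_arm:
  deltas:
    - [15, 0, 0, 0, 0, 0, 0]
    - [15, 0, -3.8, -5, 0, 0, 0]
    - [15, 0, 0, -8, 0, 0, 0]
    - [15, 0, 0, -10, 0, 0, 0]
    - [15, 0, 0, 0, 0, 0, 0]

```text
time: 14.38
position: [0.462, -0.162, 0.1485]
ee_rot: [-179.9, 0.3, 1.9]
force: [-1.4, 0.6, -2.1]
gripper_width: 0.0214
gripper_force: 59.2
```

Emit:
move_arm:
  deltas:
    - [15, 0, 0, 0, 0, 0, 0]
    - [15, 0, 0, 0, 0, 0, 0]

```text
time: 14.55
position: [0.464, -0.1626, 0.1508]
ee_rot: [-180.0, 0.0, 1.8]
force: [-0.1, -0.4, -2.6]
gripper_width: 0.0216
gripper_force: 59.2
```

Aligned to 0.3 mm; going down.

Emit:
move_arm:
  deltas:
    - [15, 0, 0, -5, 0, 0, 0]
    - [15, 0, 0, -5, 0, 0, 0]
    - [15, 0, 0, -4, 0, 0, 0]
    - [15, 0, 0, -4, 0, 0, 0]
    - [15, 0, 0, 0, 0, 0, 0]

```text
time: 14.97
position: [0.4632, -0.1627, 0.1321]
ee_rot: [-179.9, 0.1, 1.8]
force: [-0.1, -0.4, -2.3]
gripper_width: 0.0215
gripper_force: 59.2
```

Emit:
move_arm:
  deltas:
    - [15, 0, 0, -3, 0, 0, 0]
    - [15, 0, 0, -3, 0, 0, 0]
    - [15, 0, 0, -2, 0, 0, 0]
    - [15, 0, 0, 0, 0, 0, 0]

```text
time: 15.3
position: [0.4637, -0.1628, 0.1248]
ee_rot: [-180.0, 0.0, 1.8]
force: [-0.7, -0.4, -1.0]
gripper_width: 0.0215
gripper_force: 59.2
```

Emit:
move_arm:
  deltas:
    - [15, 0, 0, -1.5, 0, 0, 0]
    - [15, 0, 0, -1, 0, 0, 0]
    - [15, 0, 0, 0, 0, 0, 0]

```text
time: 15.55
position: [0.464, -0.1629, 0.1226]
ee_rot: [-180.0, 0.0, 1.8]
force: [-0.7, 0.4, -1.9]
gripper_width: 0.0215
gripper_force: 59.2
```

Emit:
move_arm:
  deltas:
    - [15, 0, 0, -1, 0, 0, 0]
    - [15, 0, 0, -1, 0, 0, 0]
    - [15, 0, 0, 0, 0, 0, 0]
    - [15, 0, 0, 0, 0, 0, 0]

```text
time: 15.88
position: [0.4645, -0.163, 0.1216]
ee_rot: [180.0, -0.0, 1.8]
force: [-2.5, 0.4, 4.8]
gripper_width: 0.0216
gripper_force: 60.3
```

Emit:
move_arm:
  deltas:
    - [15, 0, 0, 8, 0, 0, 0]
    - [15, 0, 0, 14, 0, 0, 0]
    - [15, 0, 0, 18, 0, 0, 0]
    - [15, 0, 10, 14, 0, 0, 0]
    - [15, 0, 20, 5, 0, 0, 0]

```text
time: 16.3
position: [0.4656, -0.136, 0.1821]
ee_rot: [179.8, -0.3, 1.5]
force: [1.1, 0.3, -1.4]
gripper_width: 0.0211
gripper_force: 59.4
```

Emit:
move_arm:
  deltas:
    - [15, 0, 28, 0, 0, 0, 0]
    - [15, 2, 32, 0, 0, 0, 0]
    - [15, 2, 32, 0, 0, 0, 0]
    - [15, 2, 32, 0, 0, 0, 0]
    - [15, 2, 32, 0, 0, 0, 0]

```text
time: 16.72
position: [0.4719, 0.0244, 0.1799]
ee_rot: [180.0, -0.0, 1.8]
force: [0.5, 0.3, -1.7]
gripper_width: 0.0216
gripper_force: 59.4
```

Emit:
move_arm:
  deltas:
    - [15, 2, 32, 0, 0, 0, 0]
    - [15, 2, 32, 0, 0, 0, 0]
    - [15, 0, 32, 0, 0, 0, 0]
    - [15, 0, 32, 0, 0, 0, 0]
    - [15, 0, 32, 0, 0, 0, 0]

```text
time: 17.13
position: [0.4759, 0.1843, 0.1798]
ee_rot: [180.0, -0.0, 1.8]
force: [0.9, 0.0, -1.5]
gripper_width: 0.0211
gripper_force: 59.4
```

Emit:
move_arm:
  deltas:
    - [15, 0, 30, 0, 0, 0, 0]
    - [15, 0, 28, 0, 0, 0, 0]
    - [15, 0, 22, 0, 0, 0, 0]
    - [15, 0, 15, 0, 0, 0, 0]
    - [15, 0, 0, 0, 0, 0, 0]

```text
time: 17.55
position: [0.4748, 0.2832, 0.1803]
ee_rot: [-179.7, -0.0, 2.2]
force: [-0.3, 0.3, -1.6]
gripper_width: 0.0212
gripper_force: 59.5
```

TCP target is (478.4, 350.9).

Emit:
move_arm:
  deltas:
    - [15, 1, 15, 0, 0, 0, 0]
    - [15, 1, 20, 0, 0, 0, 0]
    - [15, 1, 16, 0, 0, 0, 0]
    - [15, 0, 10, 0, 0, 0, 0]
    - [15, 0, 0, 0, 0, 0, 0]

```text
time: 17.97
position: [0.4785, 0.3409, 0.1799]
ee_rot: [-179.9, 0.0, 2.0]
force: [-0.6, 0.1, -1.8]
gripper_width: 0.0212
gripper_force: 59.5
```

Emit:
move_arm:
  deltas:
    - [15, 0, 0, 0, 0, 0, 0]
    - [15, 0, 0, 0, 0, 0, 0]

```text
time: 18.13
position: [0.4795, 0.3371, 0.1794]
ee_rot: [179.9, 0.0, 1.7]
force: [-1.0, -0.6, -1.8]
gripper_width: 0.0212
gripper_force: 59.5
```

```bash
python3 look.py .4764 .350 .06
```

```text
t 18.1333 tcp [0.4795 0.3371 0.1794] [1.7988e+02 2.0000e-02 1.7400e+00] F [-1.  -0.6 -1.8]
gauge top (np.int64(2818), np.float64(0.2217), array([477.9, 336.2]), array([22.8, 22.1]), 1.9) face x 0.4883 y 0.3362
block (np.int64(4799), np.float64(0.0594), array([476.7, 350.1]), array([69.8, 70.3]), 26.4)
gauge->block mm [-1.2 13.9] origin z 0.10370000000000001
```

Emit:
move_arm:
  deltas:
    - [15, 0, 4, 0, 0, 0, 0]
    - [15, -1, 6, 0, 0, 0, 0]
    - [15, 0, 4, 0, 0, 0, 0]
    - [15, 0, 0, 0, 0, 0, 0]
    - [15, 0, 0, 0, 0, 0, 0]

```text
time: 18.6
position: [0.4778, 0.3538, 0.1799]
ee_rot: [-180.0, 0.0, 1.9]
force: [-0.8, -0.8, -1.8]
gripper_width: 0.0212
gripper_force: 59.5
```

Emit:
move_arm:
  deltas:
    - [15, 0, 0, 0, 0, 0, 0]
    - [15, 0, 0, 0, 0, 0, 0]

```text
time: 18.77
position: [0.4782, 0.3529, 0.1797]
ee_rot: [180.0, 0.0, 1.8]
force: [0.1, -0.3, -1.7]
gripper_width: 0.0215
gripper_force: 59.5
```

Emit:
move_arm:
  deltas:
    - [15, 0.2, -1.9, 0, 0, 0, 0]
    - [15, 0, 0, -10, 0, 0, 0]
    - [15, 0, 0, -12, 0, 0, 0]
    - [15, 0, 0, -8, 0, 0, 0]
    - [15, 0, 0, 0, 0, 0, 0]

```text
time: 19.18
position: [0.4766, 0.3492, 0.1463]
ee_rot: [179.8, 0.3, 1.8]
force: [-0.1, -0.1, -2.0]
gripper_width: 0.0211
gripper_force: 59.5
```

Emit:
move_arm:
  deltas:
    - [15, 0, 0, -5, 0, 0, 0]
    - [15, 0, 0, -5, 0, 0, 0]
    - [15, 0, 0, -5, 0, 0, 0]
    - [15, 0, 0, -3, 0, 0, 0]
    - [15, 0, 0, 0, 0, 0, 0]

```text
time: 19.6
position: [0.4779, 0.3508, 0.1309]
ee_rot: [180.0, 0.1, 1.8]
force: [-0.3, -0.4, -2.0]
gripper_width: 0.0212
gripper_force: 59.5
```

Emit:
move_arm:
  deltas:
    - [15, 0.3, 0, -8, 0, 0, 0]
    - [15, 0, 0, -10, 0, 0, 0]
    - [15, 0, 0, -10, 0, 0, 0]
    - [15, 0, 0, -8, 0, 0, 0]
    - [15, 0, 0, 0, 0, 0, 0]

```text
time: 20.02
position: [0.4771, 0.3496, 0.0929]
ee_rot: [179.8, 0.2, 1.8]
force: [0.0, -0.5, -1.1]
gripper_width: 0.0208
gripper_force: 59.5
```

Emit:
move_arm:
  deltas:
    - [15, 0, 0, -2, 0, 0, 0]
    - [15, 0, 0, -1, 0, 0, 0]
    - [15, 0, 0, -1, 0, 0, 0]
    - [15, 0, 0, 0, 0, 0, 0]

```text
time: 20.35
position: [0.4788, 0.3514, 0.092]
ee_rot: [-180.0, -0.0, 1.8]
force: [-0.2, 0.1, -1.9]
gripper_width: 0.0219
gripper_force: 59.5
```

Emit:
move_arm:
  deltas:
    - [15, 0, 0, -1, 0, 0, 0]
    - [15, 0, 0, -1, 0, 0, 0]
    - [15, 0, 0, -0.5, 0, 0, 0]
    - [15, 0, 0, 0, 0, 0, 0]

```text
time: 20.68
position: [0.4789, 0.3514, 0.0899]
ee_rot: [-180.0, -0.0, 1.8]
force: [-0.2, -1.1, 1.5]
gripper_width: 0.0214
gripper_force: 59.7
```

Emit:
move_arm:
  deltas:
    - [85, 0, 0, 0, 0, 0, 0]
    - [85, 0, 0, 0, 0, 0, 0]
    - [85, 0, 0, 0, 0, 0, 0]
    - [85, 0, 0, 0, 0, 0, 0]
    - [85, 0, 0, 0, 0, 0, 0]

```text
time: 21.1
position: [0.4787, 0.3513, 0.0893]
ee_rot: [-180.0, -0.0, 1.8]
force: [-0.2, -0.7, 0.4]
gripper_width: 0.0802
gripper_force: 0.0
```

Emit:
move_arm:
  deltas:
    - [85, 0, 0, 10, 0, 0, 0]
    - [85, 0, 0, 25, 0, 0, 0]
    - [85, 0, 0, 30, 0, 0, 0]
    - [85, 0, 0, 30, 0, 0, 0]
    - [85, 0, 0, 20, 0, 0, 0]

```text
time: 21.52
position: [0.4793, 0.3525, 0.2081]
ee_rot: [-179.9, -0.2, 1.9]
force: [0.3, 0.3, -0.4]
gripper_width: 0.0852
gripper_force: 0.0
```

Run:
```python
from h import *
s=sensors.observe();print(s["time"],s["position"],s["ee_rot"],s["gripper_width"])
im,d,W=cloud("wrist"); g=green(W,im)&(W[...,2]>.127)
print(rect(W,g)); print(bore(W,0,(.4765,.35),zt=.06))
```

```text
21.5167 [0.47934045 0.35251959 0.20811322] [-179.85394219   -0.1914065     1.85001301] 0.08524492098235312
(np.int64(717), np.float64(0.1322), array([477.1, 350. ]), array([21.9, 21.2]), 2.1)
(np.int64(3898), np.float64(0.0594), array([476.6, 349.9]), array([70.3, 70. ]), 26.4)
```

Emit:
move_arm:
  deltas:
    - [85, 0, -25, 0, 0, 0, 0]
    - [85, 0, -36, 0, 0, 0, -0.3]
    - [85, 0, -36, 0, 0, 0, -0.3]
    - [85, 0, -36, 0, 0, 0, -0.3]
    - [85, 0, -36, 0, 0, 0, -0.3]

```text
time: 21.98
position: [0.4783, 0.1809, 0.2048]
ee_rot: [-180.0, -0.0, -5.4]
force: [1.1, 0.5, 0.3]
gripper_width: 0.0853
gripper_force: 0.0
```

Emit:
move_arm:
  deltas:
    - [85, 0, -36, 0, 0, 0, -0.3]
    - [85, -3, -36, 0, 0, 0, -0.3]
    - [85, -3, -36, 0, 0, 0, -0.3]
    - [85, -3, -36, 0, 0, 0, -0.3]
    - [85, -3, -36, 0, 0, 0, -0.3]

```text
time: 22.4
position: [0.4663, 0.0007, 0.205]
ee_rot: [180.0, -0.1, -14.4]
force: [0.3, -0.5, -0.7]
gripper_width: 0.0851
gripper_force: 0.0
```

Emit:
move_arm:
  deltas:
    - [85, -3, -36, 0, 0, 0, -0.3]
    - [85, 0, -36, 0, 0, 0, -0.3]
    - [85, 0, -28, 0, 0, 0, 0]
    - [85, 0, -20, 0, 0, 0, 0]
    - [85, 0, 0, 0, 0, 0, 0]

```text
time: 22.82
position: [0.4631, -0.1236, 0.2047]
ee_rot: [179.9, -0.1, -18.5]
force: [0.5, 0.6, 0.6]
gripper_width: 0.0853
gripper_force: 0.0
```

Emit:
move_arm:
  deltas:
    - [85, 0, 0, 0, 0, 0, 0]
    - [85, 0, 0, 0, 0, 0, 0]

```text
time: 22.98
position: [0.4638, -0.1165, 0.2045]
ee_rot: [-180.0, -0.0, -17.9]
force: [-0.6, -0.2, -0.3]
gripper_width: 0.0851
gripper_force: 0.0
```

Run:
```python
from h import *
s=sensors.observe();print(s["time"],s["position"],s["ee_rot"])
im,d,W=cloud("wrist"); print(bore(W,0,(.462,-.1638)))
z=W[...,2]; m=(abs(z-.018)<.005)&(W[...,1]<-.22)&(W[...,1]>-.45); im=im.astype(int); m&=(im[...,2]>im[...,1]+60)&(im[...,2]>im[...,0]+60)
print("tray",rect(W,m),np.percentile(W[m],[1,99],axis=0))
```

```text
22.9833 [ 0.46379715 -0.11646508  0.20454641] [-1.79955214e+02 -1.09986938e-02 -1.79007613e+01]
(np.int64(3483), np.float64(0.0644), array([ 462.1, -163.8]), array([50.3, 60.4]), 71.6)
tray (np.int64(3967), np.float64(0.0169), array([ 481.6, -327.3]), array([141.5, 150.3]), 83.7) [[ 0.40287791 -0.40143262  0.01312739]
 [ 0.56107052 -0.25139429  0.0189679 ]]
```

Emit:
move_arm:
  deltas:
    - [85, 0, -12, 0, 0, 0, 0]
    - [85, 0, -16, 0, 0, 0, 0]
    - [85, 0, -12, 0, 0, 0, 0]
    - [85, 0, -6, -10, 0, 0, 0]
    - [85, 0, 0, -15, 0, 0, 0]

```text
time: 23.45
position: [0.4649, -0.1664, 0.18]
ee_rot: [179.9, -0.2, -18.1]
force: [0.9, 0.4, 0.0]
gripper_width: 0.0846
gripper_force: 0.0
```

Emit:
move_arm:
  deltas:
    - [85, 0, 0, -20, 0, 0, 0]
    - [85, 0, 0, -20, 0, 0, 0]
    - [85, 0, 0, -20, 0, 0, 0]
    - [85, 0, 0, 0, 0, 0, 0]
    - [85, 0, 0, 0, 0, 0, 0]

```text
time: 23.87
position: [0.4622, -0.1631, 0.1178]
ee_rot: [-180.0, 0.2, -17.9]
force: [0.1, -0.4, -0.2]
gripper_width: 0.085
gripper_force: 0.0
```

Emit:
move_arm:
  deltas:
    - [85, 1, 0, -15, 0, 0, 0]
    - [85, 0, 0, -20, 0, 0, 0]
    - [85, 0, 0, -20, 0, 0, 0]
    - [85, 0, 0, -20, 0, 0, 0]
    - [85, 0, 0, -12, 0, 0, 0]

```text
time: 24.28
position: [0.465, -0.164, 0.0319]
ee_rot: [-180.0, -0.0, -18.0]
force: [-0.3, -0.2, 0.2]
gripper_width: 0.0851
gripper_force: 0.0
```

Emit:
move_arm:
  deltas:
    - [40, 0, 0, 0, 0, 0, 0]
    - [40, 0, 0, 0, 0, 0, 0]
    - [40, 0, 0, 0, 0, 0, 0]
    - [40, 0, 0, 0, 0, 0, 0]
    - [40, 0, 0, 0, 0, 0, 0]

```text
time: 24.7
position: [0.4664, -0.1645, 0.0339]
ee_rot: [180.0, -0.2, -18.0]
force: [-0.1, -0.4, 2.6]
gripper_width: 0.0492
gripper_force: 63.9
```

Emit:
move_arm:
  deltas:
    - [40, 0, 0, 0, 0, 0, 0]
    - [40, 0, 0, 4, 0, 0, 0]
    - [40, 0, 0, 8, 0, 0, 0]
    - [40, 0, 0, 12, 0, 0, 0]
    - [40, 0, 0, 15, 0, 0, 0]

```text
time: 25.12
position: [0.4624, -0.1631, 0.0707]
ee_rot: [-180.0, 0.3, -18.0]
force: [-0.1, 0.3, -3.8]
gripper_width: 0.0491
gripper_force: 63.0
```

Emit:
move_arm:
  deltas:
    - [40, 0, 0, 15, 0, 0, 0]
    - [40, 1, -10, 10, 0, 0, 0]
    - [40, 3, -20, 0, 0, 0, 0]
    - [40, 3, -25, 0, 0, 0, 0]
    - [40, 3, -25, 0, 0, 0, 0]

```text
time: 25.53
position: [0.4743, -0.2436, 0.097]
ee_rot: [-180.0, 0.0, -17.8]
force: [0.2, -1.3, -3.9]
gripper_width: 0.0493
gripper_force: 63.3
```

Emit:
move_arm:
  deltas:
    - [40, 3, -25, 0, 0, 0, 0]
    - [40, 3, -25, 0, 0, 0, 0]
    - [40, 3, -20, 0, 0, 0, 0]
    - [40, 1, -10, 0, 0, 0, 0]
    - [40, 0, 0, 0, 0, 0, 0]

```text
time: 25.95
position: [0.4836, -0.3273, 0.0964]
ee_rot: [179.9, -0.0, -18.3]
force: [0.4, 0.4, -4.8]
gripper_width: 0.049
gripper_force: 63.2
```

Emit:
move_arm:
  deltas:
    - [40, 0, 0, 0, 0, 0, 0]
    - [40, 0, 0, 0, 0, 0, 0]

```text
time: 26.12
position: [0.4844, -0.321, 0.096]
ee_rot: [-179.9, 0.1, -17.8]
force: [-0.4, 0.5, -4.2]
gripper_width: 0.0487
gripper_force: 63.2
```

Release height is TCP ≈0.039, so down about 57 in total.

Emit:
move_arm:
  deltas:
    - [40, 0, -6, -10, 0, 0, 0]
    - [40, 0, 0, -12, 0, 0, 0]
    - [40, 0, 0, -12, 0, 0, 0]
    - [40, 0, 0, -8, 0, 0, 0]
    - [40, 0, 0, 0, 0, 0, 0]

```text
time: 26.53
position: [0.482, -0.3278, 0.0506]
ee_rot: [-179.9, 0.4, -17.9]
force: [-1.5, -0.1, -4.2]
gripper_width: 0.0492
gripper_force: 63.0
```

Emit:
move_arm:
  deltas:
    - [40, 0, 0, -4, 0, 0, 0]
    - [40, 0, 0, -3, 0, 0, 0]
    - [40, 0, 0, -2, 0, 0, 0]
    - [40, 0, 0, 0, 0, 0, 0]

```text
time: 26.87
position: [0.4847, -0.3298, 0.0451]
ee_rot: [-180.0, 0.0, -18.0]
force: [-0.6, -0.9, -5.6]
gripper_width: 0.049
gripper_force: 63.0
```

Emit:
move_arm:
  deltas:
    - [40, 0, 0, -2, 0, 0, 0]
    - [40, 0, 0, -2, 0, 0, 0]
    - [40, 0, 0, -1, 0, 0, 0]
    - [40, 0, 0, -1, 0, 0, 0]
    - [40, 0, 0, 0, 0, 0, 0]

```text
time: 27.28
position: [0.4845, -0.3298, 0.0391]
ee_rot: [180.0, 0.0, -18.0]
force: [0.8, 0.2, -4.7]
gripper_width: 0.049
gripper_force: 63.0
```

Emit:
move_arm:
  deltas:
    - [40, 0, 0, -1, 0, 0, 0]
    - [40, 0, 0, -0.5, 0, 0, 0]
    - [40, 0, 0, 0, 0, 0, 0]

```text
time: 27.53
position: [0.4847, -0.3299, 0.039]
ee_rot: [180.0, 0.0, -18.0]
force: [-4.0, 1.2, 5.3]
gripper_width: 0.0491
gripper_force: 64.3
```

On the tray floor. Release and rise.

Emit:
move_arm:
  deltas:
    - [85, 0, 0, 0, 0, 0, 0]
    - [85, 0, 0, 0, 0, 0, 0]
    - [85, 0, 0, 0, 0, 0, 0]
    - [85, 0, 0, 0, 0, 0, 0]
    - [85, 0, 0, 0, 0, 0, 0]

```text
time: 27.95
position: [0.485, -0.33, 0.0379]
ee_rot: [180.0, -0.0, -18.0]
force: [-0.1, 0.6, 0.2]
gripper_width: 0.0849
gripper_force: 0.0
```

Emit:
move_arm:
  deltas:
    - [85, 0, 0, 10, 0, 0, 0]
    - [85, 0, 0, 25, 0, 0, 0]
    - [85, 0, 0, 35, 0, 0, 0]
    - [85, 0, 0, 35, 0, 0, 0]
    - [85, 0, 0, 35, 0, 0, 0]

```text
time: 28.37
position: [0.4844, -0.3295, 0.1797]
ee_rot: [-180.0, 0.0, -18.0]
force: [0.2, -0.4, -1.3]
gripper_width: 0.085
gripper_force: 0.0
```

Emit:
move_arm:
  deltas:
    - [85, 0, 0, 20, 0, 0, 0]
    - [85, 0, 0, 0, 0, 0, 0]
    - [85, 0, 0, 0, 0, 0, 0]
    - [85, 0, 0, 0, 0, 0, 0]

```text
time: 28.7
position: [0.4839, -0.3295, 0.1973]
ee_rot: [-180.0, 0.1, -18.0]
force: [-0.1, -0.1, 0.2]
gripper_width: 0.0851
gripper_force: 0.0
```

Run:
```python
from h import *
print(sensors.observe()["time"],sensors.observe()["position"])
im,d,W=cloud("wrist"); print("R",bore(W,0,(.482,-.328),zt=.07))
im,d,W=cloud("side"); cv2.imwrite("pics/end.png",im)
```

```text
28.7 [ 0.4839353  -0.3295192   0.19731936]
R (np.int64(3574), np.float64(0.0694), array([ 481.1, -329.5]), array([50. , 60.2]), 71.8)
```

View pics/end.png

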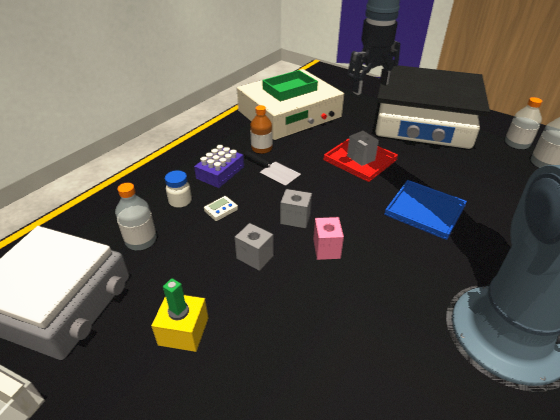

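The side view shows the gauge home in its stand at (175,300), two sound blocks standing at (254,246) and (296,208), and the faulty block upright in the red tray at (362,148). The bystanders are where they were.

```bash
python3 -c "
from bench import ticket
print(ticket.close_job())"
```

```text
the job is handed in; nothing more can be done
None
```

I gauged all three blocks in order: the left and middle ones took the gauge to its collar, and the right one stopped at its ledge and now stands upright in the red tray; the gauge is home in its stand and the job is handed in, with no verdict shown.

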